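Set the sun lamp and hold the movable tower at roof level on the city model

ROBOT

A 6-joint arm with a two-finger parallel gripper is mounted at the origin on the work surface. World frame = base frame: x ahead of the robot, y to its left, z up, the work surface at z = 0. Lengths are in m, angles in rad, forces in N, time in s.
With the tool pointing down it reaches from about 0.325 to 0.9 m from the base axis. Payload 3.5 kg.
Tool frame: the origin (TCP) lies midway between the tips of the shut fingers; the grasp point (between the pads) lies 19 mm behind it; z points along the fingers, y is the line along which they close (so a half turn about z gives the same grasp; the last joint's range is limited). The gripper opens to 85 mm and grips with 20 to 120 N. Pads are 22 mm wide; open, the fingers measure 114 mm over their backs; the gripper's body (76 mm by 85 mm) begins 54 mm behind the grasp point. The pads swing forward as they close: fully open they stand 13 mm farther back than shut.
Start: joints at [1.245, 0.276, -0.026, 1.268, 0, 1.467], TCP at [0.138, 0.61, 0.231] pointing down, gripper open.
Joint ranges: [-3.12, 3.12], [-0.85, 1.88], [-1.08, 1.24], [-1.95, 2.15], [-1.57, 1.53], [-3.14, 3.14]. Speed limits (rad/s): [2.57, 2.57, 3.14, 3.14, 3.14, 3.14].

INTERFACE

Orientations are given as a rotation vector (axis times angle).
In Python, from station import env gives the robot as it stands.
- The arm moves only by the shell command python3 -m pendant 'ROWS' [OPENING]. ROWS is JSON, a list that holds one entry, the list of rows, each a list of 4 numbers: the shift along the world's x, y, z in mm, then the turn about the world's z in rad. In form: [[[dx, dy, dz, twist], ...]]. A call has 1 to 20 rows; each row shifts and turns the commanded pose from where the row before left it; what a row does not reach is not made up. A row lasts 1/12 s, in which the tool goes at most 41.7 mm and 7.16 degrees, less where a joint would pass 70% of its speed; a pose out of reach is approached as far as the arm can. A call is refused whole if a number of a shift passes 41.7 or a number of a turn 0.125, either way. A call with a gripper value outside its range is refused whole. OPENING is the opening, from 0 (shut) to 1 (fully open), set as the call begins (- or left out, the last holds). The fingers move at their own pace and stop on an object; the grip force is fixed at half the most. Time passes only in rows, so rows that do not move let the fingers close. It gives the time, the measured TCP pose, the force, the opening and the grip force at its end, in the units of the state.
- env.get_state(): the state, without advancing time (a new reading comes with each control period).
- env.camera(name): name is "scene" or "top" or "wrist"; returns a dict with "img" (420x560x3 uint8, red, green, blue), "z_map" (420x560 float32, m along the optical axis (not along the pixel's ray), 0 where there is no reading), "K" (3x3 intrinsics, pixels), "rvec" (rotation vector, rad) and "tvec" (3), from world to camera coordinates, as OpenCV has them. Camera axes: x right, y down, z forward; pixel columns grow to the right and rows downward; lengths in m; the calibration is good to about 2 mm. A picture is of the moment at which its call begins.
- env.hand_in(): hands the job in; it is judged then, once.
Trained networks look in a picture, given as the dict that the camera call returned (one of the last four; its "shot" number tells which), for a name from the list of things; names that differ only in an ending like _2 or _b are one class to them, and where a whole thing is asked for, a point or a joint stands for the part that bears it (a point fixed in the world has none). Each returns a list of dicts, best first, with "conf" (0 to 1); they miss things now and then, are a little off and sometimes report something else, mostly with a low value. They report only what shows in the picture. A call takes as long as a camera call. They do not tell look-alikes from the thing itself.
- env.recognise(picture, query): "extent" ([centre column, centre row, width, height] as shares, 0 to 1, of the picture: columns of its width, rows of its height, round what is visible of it).
- env.outline_of(picture, query): "mask" (420x560 bool, what is visible of it) and "extent" ([centre column, centre row, width, height] as shares, 0 to 1, of the picture: columns of its width, rows of its height, round what is visible of it).
The state is a dict: "time_s": time; "qpos": joint angles; "qd": joint speeds; "joint_torque": joint torques, N m; "tool_pos": TCP position; "eef_rot": TCP orientation; "ft_force": force on the tool from outside, world axes, zero at the start; "wrist_torque": the same for the moment, N m; "opening": finger opening in m; "gripper_force": force on a finger pad.
Only numpy, scipy, OpenCV 4.12 (cv2) and the standard library are available. Lean on these libraries where they do the work, as an engineer would, in place of code of your own. Each camera call takes 0.05 s, during which the arm holds its last target. There are 200 camera calls.

TASK

Get the city model ready for its shadow photograph: take the small lamp by its upright grip and slide it along its rail until it points straight at the middle of the movable tower, the square wooden rod that stands in the bore of the stepped podium. Then leave the lamp there, grip the movable tower and draw it straight up without wedging it, only partway out of its bore, until its top is level with the roof of the fixed neighbour tower. Finish while holding it still and upright at that height, gripped by the fingers alone, with the lamp as set and nothing else on the model or the table disturbed.

Things in the scene. Friction and masses are not known exactly. Their poses are not given: they have to be found in the camera images.
- board: Fixed plywood base board of the city model, 340 x 400 x 25 mm; low fixed blocks up to 40 mm stand on it along its far edge and both ends. Origin on the table under it, 10 mm to the near side of its middle; z up; x points from the lamp rail across the model to the far side, y runs along the rail. Podium, neighbour tower and rail stand on it square to its axes.
- podium: Fixed stepped wooden podium on the board: lower tier 128 (x) x 120 (y) mm and 45 mm high, upper tier 84 x 84 mm reaching 75 mm above the board. It stands in one of two places, left or right on the model; the neighbour tower has the other. Origin: centre of its underside (on the board); axes as the board's.
- bore (a point): Centre of the mouth of the square bore in the podium's flat roof, 75 mm above the board (100 mm above the table). The bore is vertical, 25.6 mm square, 70 mm deep, its sides along the podium's x and y; axes as the board's.
- tower: Movable tower: loose plain wooden rod, 24 x 24 mm square and 120 mm long, about 60 g, standing in the bore on its floor with 50 mm showing above the podium's roof and 0.8 mm clearance on every side. Nothing keeps it up: it drops back when let go. Origin: centre of its underside; z along it, up; x and y square to its faces.
- tower_top (a point): Centre of the movable tower's top face, 120 mm above its underside.
- tower_foot (a point): Centre of the movable tower's underside.
- neighbour_roof (a point): Centre of the flat roof of the fixed neighbour tower, a plain 38 x 38 mm square wooden block standing straight on the board, about 130 to 190 mm from the movable tower. Its height differs from run to run: the roof is 23 to 45 mm higher than the movable tower's top at the start.
- lamp_rail: Fixed aluminium rail 360 mm long, 20 mm wide and 20 mm high, on the board along its near (robot) edge. Origin: middle of its underside; y along it, x towards the model.
- lamp (a joint): Position of the lamp's carriage along the rail, m: 0 at the -y end of its travel (140 mm to the -y side of the rail's middle), 0.28 at the +y end, grows towards the rail's +y. It slides with about 2 N of friction and stays where it is left. The carriage is 50 mm long along the rail.
- lamp_grip (a point): Middle of the top of the lamp's upright black finger grip: 14 mm wide along the rail, 24 mm across it, 44 mm tall. It stands on the carriage, whose top is 32.5 mm above the board; the grip's top is 76.5 mm above the board.
- lamp_lens (a point): Centre of the front face of the lamp's round lens, 55 mm above the board. The horizontal barrel head (33 mm diameter, top 72 mm above the board) is fixed to the carriage on the model side, 30 to 74 mm from the grip's middle and in line with it; it points along the rail's +x, so it points at the tower when lamp and tower lie on one line square to the rail.
- block_l: Loose L-shaped wooden block 40 x 38 x 20 mm on the board between rail and towers; leave alone. Origin under it.
- block_step: Loose stepped wooden block 30 x 44 x 24 mm on the board between rail and towers; leave alone. Origin under it.
- glue_stick: Glue stick, 25 mm diameter, 85 mm tall, standing on the board near its far edge; leave alone. Origin under it.
- glue_bottle: White glue bottle with blue nozzle, 54 mm diameter, 158 mm tall, standing on the table to the left; leave alone. Origin under it.
- tape: Roll of tape, 90 mm across, 19 mm high, flat on the table to the left; leave alone. Origin under it.
- foam: Pale foam block 100 x 60 x 50 mm on the table to the right; leave alone. Origin under it.
- knife: Craft knife 140 mm long, 10 mm high, lying on the table to the right; leave alone. Origin under it.
Things that resemble listed ones, but are neither listed nor needed, are in the scene too. What is shaped like the tower but black or turquoise is not meant. What is shaped like the part that bears neighbour_roof but green is not meant.

How it is judged:
On the way, in this order (a step that is already met when the one before it is completed fails the run):
1. the lamp stands still, pointing at the middle of the movable tower, while the tower is still down in its bore (y of lamp_grip in the frame of bore between -0.006 and 0.006 m and velocity of joint lamp between -0.01 and 0.01 m/s and z of tower_foot in the frame of bore below -0.065 m), for 0.3 s.
2. the movable tower, gripped by the fingers, is drawn up at least 15 mm (contact force between the fingers and tower above 2 N and z of tower_foot in the frame of bore above -0.055 m), for 0.1 s.
At the end, for the whole second after the job is handed in: Fingers hold the movable tower still, upright within 3.4 deg, at least 15 mm in its bore, top within 4 mm of the neighbour roof's height, pressing the podium under 10 N; lamp within 6 mm, along the rail, of pointing at the bore's centre; bystanders within 15 mm of their start (z of tower_top in the frame of neighbour_roof between -0.004 and 0.004 m and contact force between the fingers and tower above 2 N and y of lamp_grip in the frame of bore between -0.006 and 0.006 m and z of tower_foot in the frame of bore below -0.015 m and horizontal distance between tower_foot and bore below 0.005 m and angle between tower's own z axis and vertical below 0.06 rad and contact force between tower and podium below 10 N and linear speed of tower below 0.01 m/s and distance of each of block_l, block_step, glue_stick, glue_bottle, tape, foam, knife from where it was at the start of the episode below 0.015 m); the arm keeps its last pose, push and grip.
It fails at once if the movable tower is wedged: pressed against its bore with more than 40 N while it is raised (z of tower_foot in the frame of bore above -0.066 m and contact force between tower and podium above 40 N).
It fails at once if the movable tower is pulled (almost) out of its bore: less than 10 mm left in it (z of tower_foot in the frame of bore above -0.01 m).
It fails at once if a bystander is pushed more than 15 mm or knocked over (distance of any of block_l, block_step, glue_stick, glue_bottle, tape, foam, knife from where it was at the start of the episode above 0.015 m or angle between any of block_l, block_step, glue_stick, glue_bottle, tape, foam, knife's own z axis and vertical above 0.3 rad).
It also fails if it takes over 42 s, if anything falls off the work surface, if the arm or the gripper's body presses on something with over 40 N, if the wrist force passes 120 N, or if a joint passes its speed limit or range.

## Working session

There is one attempt and no reset: what is moved stays moved. The work goes in short steps, Python scripts to look and compute and a shell command to move; the robot and the scene stay as the last step left them, time stands still between calls to the robot, and variables do not carry over. Pictures are saved under pics/ and viewed, at most 10 in all, crops included, and the job is handed in when it is done.

```bash
mkdir -p pics; cat > h.py <<'E'
import numpy as np, cv2
from station import env
def pts(p):
    K=p["K"];R=cv2.Rodrigues(np.array(p["rvec"],float))[0];t=np.array(p["tvec"],float).ravel()
    z=p["z_map"];v,u=np.mgrid[:420,:560]
    c=np.stack([(u-K[0][2])/K[0][0]*z,(v-K[1][2])/K[1][1]*z,z],-1)
    w=(c-t)@R; w[z==0]=np.nan
    return w
def save(p,n): cv2.imwrite("pics/"+n,cv2.cvtColor(p["img"],cv2.COLOR_RGB2BGR))
E
python3 - <<'E'
from h import *
a=env.camera("scene");b=env.camera("top")
save(a,"s0.png");save(b,"t0.png")
for p,n in((a,"scene"),(b,"top")):
    W=pts(p)
    for q in("tower","neighbour_roof","lamp","podium","lamp_rail"):
        for d in env.outline_of(p,q)[:4]:
            m=d["mask"];w=W[m];e=np.array(d["extent"])*[560,420,560,420]
            print(n,q,round(d["conf"],2),e.round(),np.nanmedian(w,0).round(3),"zmax",np.nanpercentile(w[:,2],97).round(3))
s=env.get_state();print(s["tool_pos"],s["eef_rot"],s["time_s"])
E
```

```text
scene tower 0.96 [374. 270.  18.  41.] [0.836 0.057 0.077] zmax 0.123
scene tower 0.76 [362. 197.  16.  38.] [0.615 0.244 0.074] zmax 0.123
scene tower 0.66 [327. 215.  12.  23.] [0.652 0.062 0.132] zmax 0.154
scene neighbour_roof 0.62 [210. 284.  25.  60.] [ 0.635 -0.297  0.109] zmax 0.173
scene neighbour_roof 0.61 [277. 243.  23.  53.] [ 0.649 -0.098  0.12 ] zmax 0.177
scene lamp 0.72 [333. 262.  13.  30.] [ 0.753 -0.001  0.076] zmax 0.113
scene lamp 0.66 [258. 216.  21.  23.] [ 0.483 -0.049  0.08 ] zmax 0.102
scene lamp 0.61 [325. 216.  10.  23.] [0.652 0.062 0.129] zmax 0.153
scene podium 0.85 [326. 238.  64.  49.] [0.675 0.038 0.072] zmax 0.103
scene podium 0.66 [327. 213.  15.  21.] [0.651 0.063 0.132] zmax 0.153
scene lamp_rail 0.7 [263. 219. 112.  62.] [ 0.474 -0.047  0.046] zmax 0.097
top tower 0.58 [251. 132.   8.  19.] [0.826 0.063 0.106] zmax 0.125
top tower 0.53 [189. 206.  19.  11.] [0.609 0.245 0.109] zmax 0.124
top tower 0.45 [249. 192.  11.  14.] [0.643 0.068 0.149] zmax 0.154
top neighbour_roof 0.94 [375. 201.  26.  25.] [ 0.617 -0.282  0.151] zmax 0.174
top neighbour_roof 0.76 [304. 197.  16.  21.] [ 0.628 -0.087  0.174] zmax 0.179
top lamp 0.57 [284. 248.  19.  34.] [ 0.477 -0.04   0.061] zmax 0.103
top podium 0.67 [233. 230.  15.  15.] [0.543 0.116 0.04 ] zmax 0.053
top podium 0.6 [250. 196.  44.  41.] [0.637 0.067 0.074] zmax 0.104
top lamp_rail 0.88 [275. 248. 134.  38.] [ 0.474 -0.035  0.048] zmax 0.099
top lamp_rail 0.67 [135. 297.  33.  30.] [0.344 0.412 0.017] zmax 0.023
top lamp_rail 0.25 [273. 212. 138. 120.] [ 0.589 -0.034  0.026] zmax 0.057
[0.13811982 0.60953138 0.23134407] [3.49283225e-01 3.12210841e+00 6.94910116e-05] 0.6
```

```bash
python3 - <<'E'
import cv2,numpy as np
a=cv2.imread("pics/s0.png")[150:330,170:420];b=cv2.imread("pics/t0.png")[100:310,170:420]
cv2.imwrite("pics/c0.png",np.hstack([cv2.resize(a,(400,288),interpolation=2),cv2.resize(b,(400,336),interpolation=2)[:288]]))
E
```

```text
(no output)
```

View pics/c0.png

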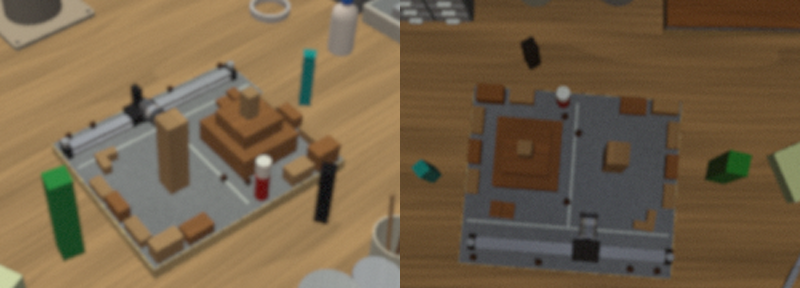

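View pics/t0.png

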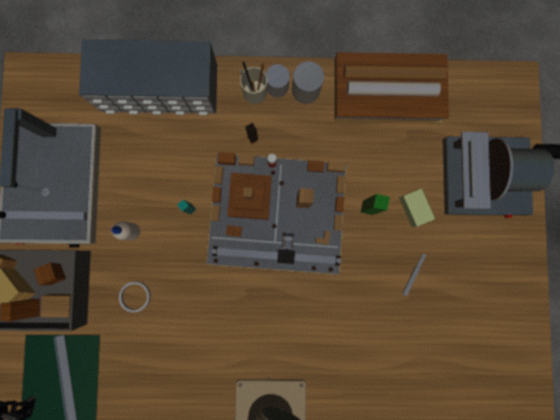

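The movable tower candidates in the top view are the wooden rod on the podium (249,192), the turquoise rod (189,206) and the black rod (251,132). The wooden one on the podium fits the description. For the neighbour, the wooden block at (304,197) is meant and the green one at (375,201) is not. The crop confirms this, and the lamp is at (285,252).

```bash
python3 -m pendant '[[[20,-30,6,0],[20,-30,6,0],[20,-30,6,0],[20,-30,6,0],[20,-30,6,0],[20,-30,6,0],[20,-30,6,0],[20,-30,6,0],[20,-30,6,0],[20,-30,6,0],[20,-30,6,0],[20,-30,6,0],[20,-30,6,0],[20,-30,6,0],[20,-30,6,0],[20,-30,6,0],[20,-30,6,0],[20,-30,6,0],[20,-30,6,0],[0,0,0,0]]]'
python3 - <<'E'
from h import *
p=env.camera("wrist");save(p,"w1.png");W=pts(p)
for q in("tower","neighbour_roof","lamp","podium","lamp_rail","lamp_grip"):
    for d in env.outline_of(p,q)[:3]:
        m=d["mask"];w=W[m];e=np.array(d["extent"])*[560,420,560,420]
        print(q,round(d["conf"],2),e.round(),np.nanmedian(w,0).round(3),"zmax",np.nanpercentile(w[:,2],97).round(3))
E
```

```text
time_s: 2.27
tool_pos: [0.522, 0.0348, 0.3462]
eef_rot: [0.358, 3.117, -0.003]
ft_force: [0.8, 0.6, -0.1]
opening: 0.0853
gripper_force: 0.0
tower 0.73 [485. 193.  82.  49.] [0.604 0.245 0.094] zmax 0.122
tower 0.6 [354. 374.  39.  81.] [0.824 0.065 0.08 ] zmax 0.121
tower 0.56 [340. 275.  37.  44.] [0.635 0.068 0.149] zmax 0.152
neighbour_roof 0.87 [ 48. 305.  92. 102.] [ 0.613 -0.275  0.103] zmax 0.17
neighbour_roof 0.73 [198. 291.  60.  98.] [ 0.62  -0.079  0.137] zmax 0.176
lamp 0.69 [208. 152.  56.  94.] [ 0.485 -0.037  0.085] zmax 0.102
podium 0.81 [332. 244. 109. 117.] [0.618 0.068 0.072] zmax 0.102
lamp_rail 0.85 [234. 139. 333. 115.] [ 0.473 -0.032  0.046] zmax 0.101
lamp_rail 0.68 [339. 274.  35.  45.] [0.635 0.069 0.148] zmax 0.152
lamp_rail 0.4 [300. 334.  21.  51.] [0.741 0.006 0.088] zmax 0.112
lamp_grip 0.77 [208. 150.  52.  93.] [ 0.484 -0.037  0.086] zmax 0.102
```

View pics/w1.png

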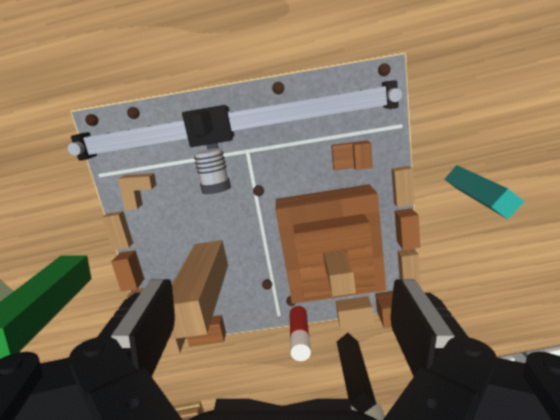

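The wrist view shows the lamp at (208,150), the wooden tower on the podium at (340,275) and the neighbour at (198,291). Next I measure the top faces and the yaw.

```bash
cat >> h.py <<'E'
def slab(W,c,r,zmin,name):
    d=np.abs(W[...,:2]-c).max(-1); s=W[(d<r)&(W[...,2]>zmin)]
    zt=np.percentile(s[:,2],90); s=s[np.abs(s[:,2]-zt)<.003]
    (cx,cy),sz,an=cv2.minAreaRect((s[:,:2]*1000).astype(np.float32))
    print(name,"n",len(s),"rect",round(cx,1),round(cy,1),np.round(sz,1),round((an+45)%90-45,1),"z",(np.median(s[:,2])*1000).round(1),"ext",(np.percentile(s,[2,98],axis=0)*1000).round(1).tolist())
E
python3 - <<'E'
from h import *
for n in("wrist","top","scene"):
    p=env.camera(n);W=pts(p);print(n)
    for a in(((.645,.068),.04,.13,"tower"),((.63,-.085),.04,.14,"neigh"),((.475,-.037),.03,.09,"grip"),((.645,.068),.06,.06,"pod")):
        if a[3]=="pod": V=W.copy();V[V[...,2]>.11]=np.nan
        else: V=W
        try: slab(V,*a)
        except Exception as e: print(a[3],e)
    for d in env.outline_of(p,"lamp_rail")[:1]:
        s=W[d["mask"]&(np.abs(W[...,2]-.045)<.004)]
        v=cv2.fitLine((s[:,:2]*1000).astype(np.float32),cv2.DIST_HUBER,0,.01,.01).ravel();v=v*np.sign(v[1]);print("rail",v,"yaw",np.arctan2(-v[0],abs(v[1])))
s=env.get_state();R=cv2.Rodrigues(s["eef_rot"])[0];print("tool y",np.arctan2(-R[0,1],R[1,1]),s["tool_pos"])
E
```

```text
wrist
tower n 524 rect 645.7 68.6 [23.8 26. ] -3.4 z 150.8 ext [[633.3, 57.2, 149.1], [657.0, 80.3, 152.2]]
neigh n 881 rect 634.9 -87.0 [34.2 39.3] -4.3 z 175.5 ext [[616.5, -101.0, 174.0], [653.4, -70.2, 177.0]]
grip n 766 rect 497.8 -20.1 [ 7.3 13.3] -13.0 z 417.3 ext [[491.8, -22.5, 414.9], [503.5, -15.8, 420.7]]
pod n 3987 rect 645.4 68.9 [84.1 85.2] -3.8 z 100.7 ext [[603.6, 28.2, 99.1], [685.3, 109.7, 102.4]]Traceback (most recent call last):
  File "<stdin>", line 11, in <module>
cv2.error: OpenCV(4.12.0) /io/opencv/modules/imgproc/src/linefit.cpp:50: error: (-215:Assertion failed) count > 0 in function 'fitLine2D_wods'
```

```bash
python3 - <<'E'
from h import *
for n in("wrist","top","scene"):
    p=env.camera(n);W=pts(p);print(n)
    for a in(((.645,.068),.04,.13,"tower"),((.63,-.085),.04,.14,"neigh"),((.475,-.037),.03,.09,"grip")):
        V=W.copy();V[V[...,2]>(.11 if a[3]=="grip" else .19)]=np.nan
        try: slab(V,*a)
        except Exception as e: print(a[3],e)
    s=W[(np.abs(W[...,2]-.045)<.003)&(np.abs(W[...,0]-.474)<.025)&(np.abs(W[...,1]+.035)<.16)]
    if len(s)>50: v=cv2.fitLine((s[:,:2]*1000).astype(np.float32),cv2.DIST_HUBER,0,.01,.01).ravel();print("rail",v,"yaw",np.arctan(-v[0]/v[1]))
s=env.get_state();R=cv2.Rodrigues(s["eef_rot"])[0];print("tool y",np.arctan2(-R[0,1],R[1,1]),s["tool_pos"])
E
```

```text
wrist
tower n 519 rect 645.2 68.7 [24. 25.] -3.3 z 150.7 ext [[633.2, 57.2, 149.1], [657.0, 80.3, 152.1]]
neigh n 886 rect 634.7 -87.1 [34.3 39.5] -4.6 z 175.5 ext [[616.6, -101.3, 173.8], [653.5, -70.0, 176.9]]
grip n 300 rect 463.2 -39.4 [13.9 23.7] -4.8 z 101.8 ext [[452.2, -45.6, 99.8], [474.3, -32.7, 103.5]]
rail [ 6.4769156e-02  9.9790025e-01  4.7001334e+02 -2.6621944e+01] yaw -0.06481453
top
tower n 37 rect 645.8 69.3 [22.4 22. ] 0.4 z 151.9 ext [[634.8, 58.4, 150.4], [657.0, 80.2, 155.0]]
neigh n 116 rect 634.6 -89.3 [37.6 36.8] -5.0 z 176.6 ext [[617.3, -107.1, 175.2], [652.2, -70.8, 179.8]]
grip n 31 rect 462.6 -39.8 [19.6 11.3] 0.0 z 102.1 ext [[452.8, -45.4, 100.4], [472.4, -34.1, 104.6]]
rail [ 6.2255941e-02  9.9806023e-01  4.6384958e+02 -1.1828518e+02] yaw -0.062296227
scene
tower n 46 rect 644.2 68.5 [24.2 27.9] 1.5 z 152.3 ext [[632.1, 56.3, 150.1], [655.8, 82.0, 154.3]]
neigh n 147 rect 633.3 -88.9 [38.8 41.9] -8.0 z 176.4 ext [[613.2, -107.3, 174.5], [652.2, -70.2, 178.7]]
grip n 24 rect 461.6 -40.6 [23.6 12.9] 0.8 z 102.0 ext [[451.3, -47.1, 99.8], [473.2, -34.1, 104.9]]
rail [ 6.2665932e-02  9.9803454e-01  4.6829340e+02 -4.7934036e+01] yaw -0.06270702
tool y -0.2218051910579793 [0.517817   0.04009874 0.34534781]
```

```bash
python3 -m pendant '[[[-14,-20,-30,0.04],[-14,-20,-30,0.04],[-14,-20,-30,0.04],[-14,-19.5,-30,0.037],[0,0,-30,0],[0,0,-30,0],[0,0,-20,0],[0,0,-20,0],[0,0,-20,0],[0,0,-20,0],[0,0,-16,0],[0,0,0,0],[0,0,0,0]]]' 0.6
python3 - <<'E'
from h import *
p=env.camera("wrist");save(p,"w2.png")
s=env.get_state();R=cv2.Rodrigues(s["eef_rot"])[0];print("tool y",np.arctan2(-R[0,1],R[1,1]),s["tool_pos"])
E
```

```text
time_s: 3.95
tool_pos: [0.4612, -0.0396, 0.0688]
eef_rot: [-0.103, -3.138, -0.001]
ft_force: [0.1, -0.7, -0.1]
opening: 0.0512
gripper_force: 0.0
tool y -0.06558189502683932 [ 0.46237358 -0.03989913  0.0697598 ]
```

View pics/w2.png

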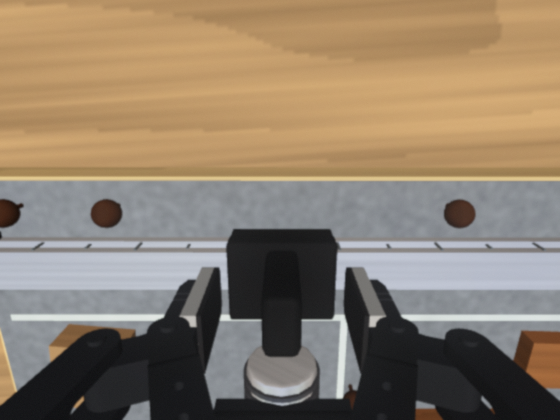

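The grip sits centred between the fingers, at about (282,300).

```bash
python3 -m pendant '[[[0,0,0,0],[0,0,0,0],[0,0,0,0],[0,0,0,0],[0,0,0,0],[0,0,0,0]]]' 0
python3 -m pendant '[[[0.3,5,0,0],[0.65,10,0,0],[0.65,10,0,0],[0.65,10,0,0],[0.65,10,0,0],[0.65,10,0,0],[0.65,10,0,0],[0.65,10,0,0],[0.65,10,0,0],[0.65,10,0,0],[0.65,10,0,0],[0.65,10,0,0],[0.3,5,0,0],[0,0,0,0],[0,0,0,0],[0,0,0,0]]]'
python3 - <<'E'
from h import *
s=env.get_state();t=s["tool_pos"][:2]*1000;print(t,"err along rail",(np.array([645.3,68.8])-t)@[.065,.998])
E
```

```text
time_s: 4.5
tool_pos: [0.4632, -0.0402, 0.0706]
eef_rot: [0.103, 3.138, -0.001]
ft_force: [-0.9, -0.4, 5.6]
opening: 0.0135
gripper_force: 58.8
time_s: 5.83
tool_pos: [0.4712, 0.0807, 0.0706]
eef_rot: [0.102, 3.137, 0.002]
ft_force: [-0.4, 2.3, 4.7]
opening: 0.0134
gripper_force: 58.8
[471.20623355  80.74988307] err along rail -0.6098884890025049
```

```bash
python3 -m pendant '[[[0,0,0,0],[0,0,0,0],[0,0,0,0],[0,0,0,0],[0,0,0,0],[0,0,15,0],[0,0,25,0],[0,0,30,0],[0,0,30,0],[0,0,30,0],[20,-2,30,0],[20,-2,20,0],[20,-2,10,0],[20,0,0,0],[0,0,0,0],[0,0,0,0]]]' 0.6
python3 - <<'E'
from h import *
U=np.array([.065,.998])
for n in("wrist","top","scene"):
    p=env.camera(n);W=pts(p);print(n)
    if n=="wrist": save(p,"w3.png")
    for a in(((.645,.068),.04,.13,"tower"),((.63,-.085),.04,.14,"neigh"),((.471,.081),.03,.09,"grip")):
        V=W.copy();V[V[...,2]>(.11 if a[3]=="grip" else .19)]=np.nan
        try: slab(V,*a)
        except Exception as e: print(a[3],e)
s=env.get_state();R=cv2.Rodrigues(s["eef_rot"])[0];print("tool y",np.arctan2(-R[0,1],R[1,1]),s["tool_pos"])
E
```

```text
time_s: 7.17
tool_pos: [0.5502, 0.0738, 0.2589]
eef_rot: [-0.104, -3.139, 0.0]
ft_force: [-0.8, 0.5, 0.5]
opening: 0.0513
gripper_force: 0.0
wrist
tower n 892 rect 645.2 68.6 [23.6 25.8] -4.3 z 150.6 ext [[632.8, 56.9, 148.9], [657.2, 80.0, 151.8]]
neigh n 1840 rect 634.3 -89.7 [39.6 39.6] -3.5 z 175.5 ext [[615.0, -108.2, 173.9], [650.0, -70.2, 176.7]]
grip n 551 rect 471.2 81.0 [13.  23.1] -3.6 z 101.7 ext [[460.2, 74.6, 100.0], [482.2, 87.4, 103.4]]
top
tower index -1 is out of bounds for axis 0 with size 0
neigh n 133 rect 633.5 -89.4 [37.5 38.1] -0.5 z 176.2 ext [[614.9, -108.1, 174.8], [652.5, -70.9, 179.4]]
grip index -1 is out of bounds for axis 0 with size 0
scene
tower n 46 rect 644.7 67.8 [26.4 26.2] 2.6 z 151.8 ext [[631.6, 55.9, 150.1], [657.7, 80.3, 155.2]]
neigh n 150 rect 633.0 -88.5 [39.1 40.7] -9.0 z 176.3 ext [[614.6, -107.8, 174.5], [653.0, -70.1, 179.9]]
grip n 21 rect 471.8 80.7 [12.6 22.4] -1.9 z 103.6 ext [[461.0, 74.2, 101.5], [482.3, 87.0, 105.5]]
tool y -0.06568319961333532 [0.54852437 0.07409124 0.25850008]
```

View pics/w3.png

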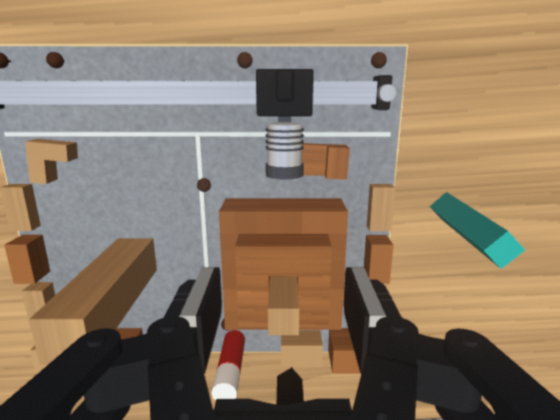

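Lamp and tower line up: both sit at column ~285, with a measured offset of about 1 mm. Now I go over the tower.

```bash
python3 -m pendant '[[[24,-1.5,0,0],[24,-1.5,0,0],[24,-1.5,-10,0],[24.5,-1.2,-15,0],[0,0,-25,0],[0,0,-25,0],[0,0,-25,0],[0,0,-20,0],[0,0,-14,0],[0,0,-10,0],[0,0,0,0],[0,0,0,0],[0,0,0,0]]]'
python3 - <<'E'
from h import *
p=env.camera("wrist");save(p,"w4.png")
s=env.get_state();R=cv2.Rodrigues(s["eef_rot"])[0];print("tool y",np.arctan2(-R[0,1],R[1,1]),s["tool_pos"],R[:,2],s["ft_force"])
E
```

```text
time_s: 8.4
tool_pos: [0.647, 0.0684, 0.1166]
eef_rot: [0.103, 3.138, 0.0]
ft_force: [0.2, -0.1, 0.7]
opening: 0.0509
gripper_force: 0.0
tool y -0.06583296209175758 [0.64738991 0.06836477 0.11694725] [ 2.70990888e-03  2.81698757e-05 -9.99996328e-01] [ 0.95756408 -0.24737556 -0.06579383]
```

View pics/w4.png

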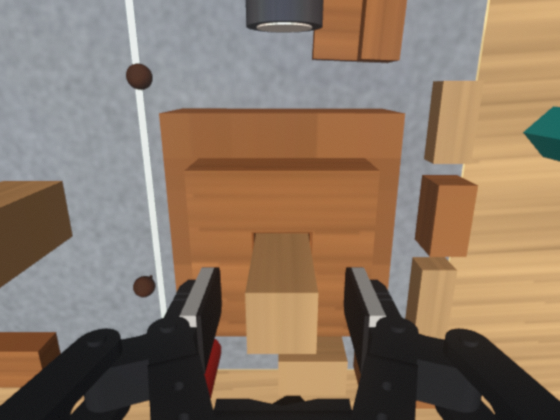

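The tower is centred between the fingers at (283,320). Closing the gripper.

```bash
python3 -m pendant '[[[0,0,0,0],[0,0,0,0],[0,0,0,0],[0,0,0,0],[0,0,0,0],[0,0,0,0],[0,0,0,0]]]' 0
python3 -m pendant '[[[0,0,1,0],[0,0,1,0],[0,0,1,0],[0,0,0,0],[0,0,0,0]]]'
python3 -c "
from h import *
s=env.get_state();print(s['tool_pos'],s['ft_force'],s['wrist_torque'])"
```

```text
time_s: 9.03
tool_pos: [0.6474, 0.0683, 0.1166]
eef_rot: [0.103, 3.138, 0.0]
ft_force: [0.9, -0.5, 6.5]
opening: 0.0231
gripper_force: 59.1
time_s: 9.45
tool_pos: [0.6463, 0.0683, 0.1179]
eef_rot: [-0.103, -3.14, 0.0]
ft_force: [1.1, -0.9, -1.7]
opening: 0.0231
gripper_force: 58.7
[0.64630191 0.06833235 0.11794466] [ 1.13572833 -0.91378511 -1.70305342] [ 0.04060722 -0.37459059 -0.00278793]
```

```bash
python3 -m pendant '[[[0,0,1.5,0],[0,0,1.5,0],[0,0,1.5,0],[0,0,1.5,0],[0,0,1.5,0],[0,0,1.5,0],[0,0,1.5,0],[0,0,1.5,0],[0,0,1.5,0],[0,0,1.5,0],[0,0,1.5,0],[0,0,1.5,0],[0,0,1,0],[0,0,1,0],[0,0,0,0],[0,0,0,0],[0,0,0,0]]]'
cat > m.py <<'E'
from h import *
for n in("wrist","scene","wrist"):
    p=env.camera(n);W=pts(p);print(n)
    for a in(((.645,.068),.02,.16,"tower"),((.63,-.087),.04,.14,"neigh"),((.471,.081),.03,.09,"grip")):
        V=W.copy();V[V[...,2]>(.11 if a[3]=="grip" else .185)]=np.nan
        try: slab(V,*a)
        except Exception as e: print(a[3],"none")
save(p,"w5.png")
s=env.get_state();print(s["tool_pos"],s["ft_force"],s["wrist_torque"],s["time_s"])
E
python3 m.py
```

```text
time_s: 10.87
tool_pos: [0.6464, 0.0684, 0.1385]
eef_rot: [0.103, 3.14, 0.0]
ft_force: [1.6, 0.8, -0.4]
opening: 0.0233
gripper_force: 58.8
wrist
tower n 1204 rect 646.8 67.3 [40.  24.5] -3.5 z 176.5 ext [[634.3, 51.1, 174.5], [657.9, 86.5, 179.8]]
neigh none
grip none
scene
tower n 13 rect 653.6 72.9 [18.8 35.5] 30.0 z 179.3 ext [[637.3, 52.9, 177.6], [656.2, 86.5, 182.0]]
neigh n 145 rect 632.8 -88.6 [40.1 40.5] -3.5 z 176.3 ext [[614.7, -107.7, 174.5], [651.7, -70.0, 179.0]]
grip n 14 rect 468.3 81.3 [10.8 23.6] -12.7 z 103.3 ext [[458.8, 76.3, 101.1], [480.2, 88.3, 106.1]]
wrist
tower n 1181 rect 646.7 67.6 [39.8 24.5] -2.7 z 176.5 ext [[634.3, 51.1, 174.6], [657.8, 86.7, 180.1]]
neigh none
grip none
[0.64635526 0.06833327 0.13832038] [ 1.46175712 -0.14253776 -0.8083454 ] [ 0.02783501 -0.29151233  0.03168265] 11.0167
```

View pics/w5.png

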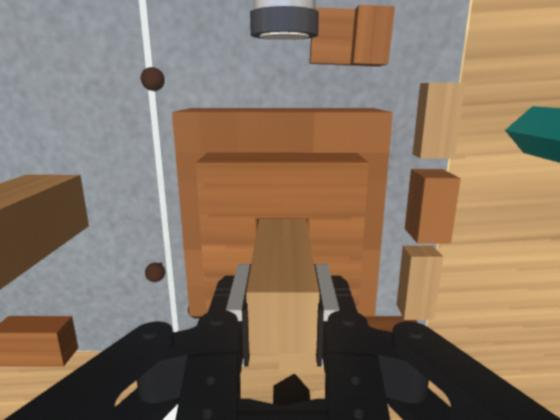

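```bash
cat > m2.py <<'E'
from h import *
for i in range(3):
    p=env.camera("wrist");W=pts(p)
    for r in(.006,.009):
        s=W[(np.abs(W[...,:2]-[.647,.0685]).max(-1)<r)&(W[...,2]>.16)&(W[...,2]<.19)]
        print(r,len(s),(np.percentile(s[:,2],[10,50,90])*1000).round(1),np.linalg.lstsq(np.c_[s[:,:2],np.ones(len(s))],s[:,2],rcond=None)[0][:2].round(3))
s=env.get_state();print(s["tool_pos"],s["ft_force"])
E
python3 m2.py
```

```text
0.006 1054 [171.6 172.3 173. ] [-0.004 -0.006]
0.009 2383 [171.6 172.3 173. ] [-0.001 -0.   ]
0.006 1051 [171.7 172.3 173. ] [-0.002  0.002]
0.009 2377 [171.6 172.3 173. ] [-0.003 -0.001]
0.006 1055 [171.6 172.3 173. ] [0.003 0.005]
0.009 2380 [171.6 172.3 172.9] [-0.001  0.   ]
[0.64636714 0.06833727 0.13833983] [ 0.90963346 -0.26833322  0.31066431]
```

```bash
python3 -m pendant '[[[0,0,1,0],[0,0,1,0],[0,0,1,0],[0,0,0,0],[0,0,0,0],[0,0,0,0],[0,0,0,0],[0,0,0,0]]]'
python3 m2.py; python3 m.py | grep -A3 scene
```

```text
time_s: 11.83
tool_pos: [0.6464, 0.0683, 0.1414]
eef_rot: [0.103, 3.14, -0.0]
ft_force: [0.6, -0.4, 0.0]
opening: 0.0228
gripper_force: 58.8
0.006 1060 [174.6 175.3 176. ] [-0.007  0.005]
0.009 2385 [174.7 175.3 176. ] [-0.005  0.002]
0.006 1062 [174.6 175.3 176. ] [ 0.002 -0.001]
0.009 2385 [174.6 175.3 176. ] [ 0.001 -0.002]
0.006 1065 [174.6 175.3 176. ] [0.006 0.008]
0.009 2384 [174.7 175.3 176. ] [ 0.001 -0.003]
[0.64636517 0.06834491 0.14134759] [ 0.60864879 -0.41520926 -0.97821664]
scene
tower n 23 rect 653.1 71.4 [22.1 39.5] 24.0 z 179.2 ext [[635.7, 49.8, 177.6], [658.9, 84.7, 182.9]]
neigh n 139 rect 632.5 -88.3 [39.7 40.1] -3.2 z 176.3 ext [[614.3, -107.2, 174.7], [652.3, -70.4, 179.6]]
grip n 17 rect 470.7 81.1 [22. 12.] 1.9 z 102.6 ext [[460.3, 75.0, 100.5], [481.7, 86.9, 103.8]]
```

The tower top is at 175.3 mm and level, against 175.5 mm for the neighbour roof. The lamp is unchanged and the side forces are small, so I'm handing in.

```bash
python3 -c "
from station import env
print(env.hand_in())"
```

```text
the job is handed in; nothing more can be done
None
```

Handed in at about 12 s on the robot clock: the lamp points at the tower to within about 1 mm, and the fingers hold the tower upright with its top about 0.2 mm below the neighbour roof by the camera, but the station returned no verdict and I did not re-measure the bystanders.

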